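# Dispense a tin with the two-key release

## Task

Let the round tin out of the dispenser on the craft table: press both green keys fully down together, one fingertip on each, and keep both down until the tin has rolled into the yellow tray and settled, then let both keys come back up. Do not touch, lift or carry the tin yourself, and leave the paper cup, jar and stamp alone.

Things in the scene. Friction and masses are not known exactly. Their poses are not given: they have to be found in the camera images.
- dispenser: tin dispenser fixed to the table: white key deck (78 x 112 mm, 66 mm high, centred 51 mm behind the origin along -x), then a chute 84 mm wide inside with 14 mm side walls, sloping down 12 degrees towards +x into a yellow tray with a 48 mm end wall 174 mm from the origin. Origin on the table under the chute's upper end, centre line; x runs down the chute, z up
- key_a (a joint): travel of the green key on the dispenser's +y side: 0 up, 0.012 m fully down; spring 1.2 N at first, 4 N fully down. It lowers one of two steel pins that stand 7 mm above the chute floor and hold the tin back; the tin rolls only once both keys are over 7 mm down together
- key_b (a joint): travel of the green key on the dispenser's -y side; otherwise as key_a, with the other pin
- key_a_top (a point): centre of key a's top face; the cap is 32 mm along the dispenser's x, 30 mm along its y. Up, its top is 82 mm above the table and 16 mm above the deck; it moves straight down with the key. The key centres lie 50 mm behind the dispenser's origin, 64 mm apart along its y, with a 34 mm gap between caps
- key_b_top (a point): the same point on key b
- tin: closed round aluminium tin lying across the chute, 50 mm diameter, 78 mm long, paper label with a red band, about 90 g. Origin at its centre; its y is its long axis. It starts against the pins, 76 mm from the line of the keys, its top about 97 mm above the table; let go, it rolls 0.12 m into the tray by itself in about 1 s
- tray_rest (a point): the point where the tin's centre comes to rest in the yellow tray, against the end wall (fixed to the dispenser)
- paper_cup: bystander: white paper cup, loose and empty, 76 mm across the rim, 75 mm high; origin at the centre of its underside, z up
- herb_jar: bystander: loose amber jar with a wooden lid, 56 mm diameter, 75 mm high; origin at the centre of its underside, z up
- stamp: bystander: loose turned wooden hand stamp, 48 mm across the foot, 62 mm high; origin at the centre of its underside, z up
There are look-alikes about, which are no part of the job. Leave any purple or turquoise look-alike of the tin alone.

How it is judged:
By the outcome, as a careful person would: the job done as asked, in the order asked, and still so for the second after the job is handed in, with the robot touching nothing.
It also fails if it takes over 35 s, if anything falls off the work surface, if the arm or the gripper's body presses on something with over 40 N, if the wrist force passes 120 N, or if a joint passes its speed limit or range.

## Robot

A 6-joint arm with a two-finger parallel gripper is mounted at the origin on the work surface. World frame = base frame: x ahead of the robot, y to its left, z up, the work surface at z = 0. Lengths are in mm, angles in rad, forces in N, time in s.
With the tool pointing down it reaches from about 250 to 775 mm from the base axis. Payload 4 kg.
Tool frame: the origin (TCP) lies midway between the tips of the shut fingers; the grasp point (between the pads) lies bot.grip_depth behind it (bot.grip_depth is the distance from the TCP to the grasp point, in mm); z points along the fingers, y is the direction in which the jaws open and shut (so a half turn about z gives the same grasp; the last joint's range is limited). The gripper opens to 94 mm and grips with 3 to 60 N. Pads are 16 mm wide; open, the fingers measure 119 mm over their backs; the gripper's body (75 mm by 177 mm) begins 78 mm behind the grasp point.
Start: joints at [1.211, 0.087, 1.371, -0, 1.684, -0.103], TCP at [139.702, 531.981, 205.506] pointing down, gripper open.
Joint ranges: [-3.1, 3.1], [-0.76, 2.03], [0.27, 2.55], [-1.08, 4.22], [0.17, 2.65], [-2.57, 2.57]. Speed limits (rad/s): [2.79, 2.79, 3.14, 3.14, 3.14, 3.14].

## Interface

Orientations are given as a unit quaternion [w, x, y, z].
In Python, from plant import bot, camera gives the robot as it stands. The module is installed in compiled form; this text tells all that it offers.
- The arm moves only by the tool apply_moves, never from a script. Its argument "series" is a list of rows, each an object with "offset": the shift along the tool's x, y, z in mm, a list of three; "turn": the turn, a rotation vector about the tool's x, y, z in degrees, a list of three; "jaw": the opening, from 0 (shut) to 1 (fully open). In form: [{"offset": [x, y, z], "turn": [ax, ay, az], "jaw": jaw}, ...]. A call has 1 to 12 rows; each row shifts and turns the commanded pose from where the row before left it, along the tool's axes as they then stand; what a row does not reach is not made up. A row lasts 1/8 s, in which the tool goes at most 62.5 mm and 10.7 degrees, less where a joint would pass 70% of its speed; a pose out of reach is approached as far as the arm can. A call with a gripper value outside its range is refused whole. The fingers move at their own pace and stop on an object; the grip force is fixed at half the most. Time passes only in rows, so rows that do not move let the fingers close. It gives the time, the measured TCP pose, the force and the opening at its end, in the units of the state.
- bot.sense(): the state, without advancing time (a new reading comes with each control period).
- camera(name): name is "scene" or "top"; returns a dict with "frame" (384x512x3 uint8, red, green, blue), "K" (3x3 intrinsics, pixels), "world_to_cam" (4x4, takes a point from world to camera coordinates). Camera axes: x right, y up, looking along -z (the intrinsics and any distortion apply to the point x, -y, -z); pixel columns grow to the right and rows downward; lengths in mm; the calibration is good to about 2 mm. A picture is of the moment at which its call begins. There is no depth.
- bot.hand_in(): hands the job in, once; it reports no verdict.
The state is a dict: "t": time; "qpos": joint angles; "qd": joint speeds; "effort": joint torques, N m; "ee_pos": TCP position; "orientation": TCP orientation; "force": force on the tool from outside, world axes, zero at the start; "ft_torque": the same for the moment, N m; "opening": opening from 0.0 (shut) to 1.0 (fully open).
Only numpy, scipy, OpenCV 4.12 (cv2) and the standard library are available. Lean on these libraries where they do the work, as an engineer would, in place of code of your own. Each camera call takes 0.05 s, during which the arm holds its last target.

## Working session

There is one attempt and no reset: what is moved stays moved. The work goes in short steps, Python scripts to look and compute and a tool call to move; the robot and the scene stay as the last step left them, time stands still between calls to the robot, and variables do not carry over. Pictures are saved under pics/ and viewed, and the job is handed in when it is done.

Besides the shell and the picture viewer there is one more tool, called after "Emit:" as name(argument=value, ...), one argument or row to a line, values as JSON. apply_moves: Moves the arm, as the interface text tells. Its arguments: {"type":"object","properties":{"series":{"type":"array"}},"required":["series"]}

```bash
mkdir -p pics; python3 - <<'E'
from plant import bot,camera
import cv2,pickle
d={}
for n in("scene","top"):
    c=camera(n); d[n]=c
    cv2.imwrite(f"pics/{n}0.png",cv2.resize(c["frame"][:,:,::-1],(800,600),interpolation=cv2.INTER_CUBIC))
    print(n,c["K"],c["world_to_cam"], [k for k in c])
pickle.dump(d,open("c0.pkl","wb"))
print(bot.sense(),bot.grip_depth)
E
```

```text
scene [[388.938423     0.         256.91679551]
 [  0.         388.938423   191.00248051]
 [  0.           0.           1.        ]] [[-1.79227702e-02  9.99733786e-01  1.45303341e-02  1.14703202e+02]
 [-5.40476843e-01 -2.19137544e-02  8.41073462e-01  2.16862657e+02]
 [ 8.41167971e-01  7.22105728e-03  5.40725716e-01 -1.13849301e+03]
 [ 0.00000000e+00  0.00000000e+00  0.00000000e+00  1.00000000e+00]] ['frame', 'K', 'world_to_cam']
top [[347.23528416   0.         253.83378108]
 [  0.         347.23528416 195.0144624 ]
 [  0.           0.           1.        ]] [[-2.64421141e-02 -9.99557326e-01  1.36369619e-02 -8.33741080e+01]
 [ 9.98246434e-01 -2.56797887e-02  5.33348353e-02 -5.49555448e+02]
 [-5.29610311e-02  1.50233344e-02  9.98483565e-01 -8.06651179e+02]
 [ 0.00000000e+00  0.00000000e+00  0.00000000e+00  1.00000000e+00]] ['frame', 'K', 'world_to_cam']
{'t': 0.1, 'qpos': array([ 1.21090848e+00,  8.78815997e-02,  1.37205739e+00, -4.66056713e-06,
        1.68358804e+00, -1.03107778e-01]), 'qd': array([-0.00133452, -0.00118004, -0.00555737, -0.00066677, -0.00086689,
        0.00091229]), 'effort': array([ 2.28993333e-03, -3.41252625e+01, -3.03300977e+01,  7.19894283e-02,
        3.04994301e-02, -9.61536557e-05]), 'ee_pos': array([139.5240649 , 531.5171832 , 204.44413822]), 'orientation': array([-2.19652788e-04,  1.28037793e-01,  9.91768818e-01, -9.41915675e-04]), 'force': array([ 0.44142231, -0.05365201, -1.08651538]), 'ft_torque': array([0.00243663, 0.01477826, 0.01499735]), 'opening': 1.0030977747088343} 18.8
```

View pics/scene0.png

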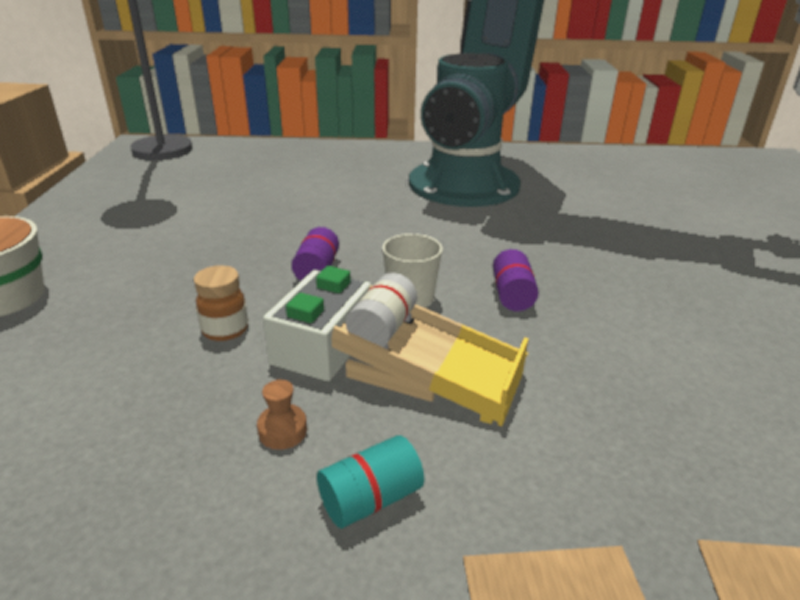

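View pics/top0.png

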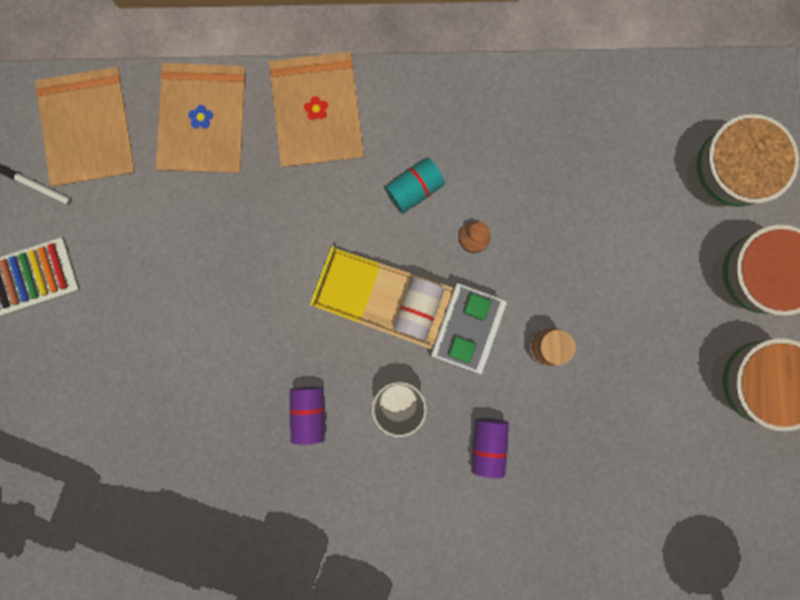

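The scene view shows the only dispenser, with green keys at about (333,279) and (304,307) and the white tin with a red band at (382,308). In the top view the keys are at (477,307) and (462,349) and the tin at (418,307). The two purple tins and the turquoise one are look-alikes. The cup, jar and stamp stand nearby. Next I'll enlarge the dispenser.

```bash
python3 - <<'E'
import cv2,pickle
d=pickle.load(open("c0.pkl","rb"))
f=d["top"]["frame"][150:245,195:335,::-1]; cv2.imwrite("pics/topc.png",cv2.resize(f,None,fx=5.5,fy=5.5,interpolation=cv2.INTER_CUBIC)); print(f.shape)
f=d["scene"]["frame"][160:275,165:345,::-1]; cv2.imwrite("pics/scenec.png",cv2.resize(f,None,fx=4.4,fy=4.4,interpolation=cv2.INTER_CUBIC))
E
```

```text
(95, 140, 3)
```

View pics/topc.png

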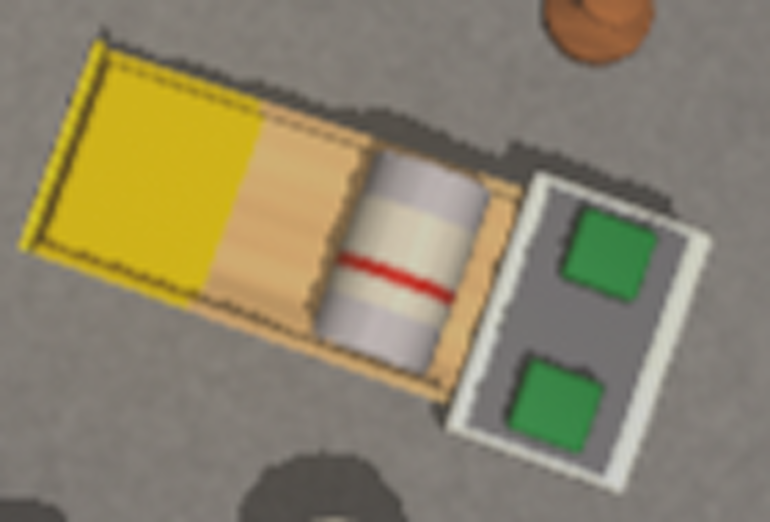

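View pics/scenec.png

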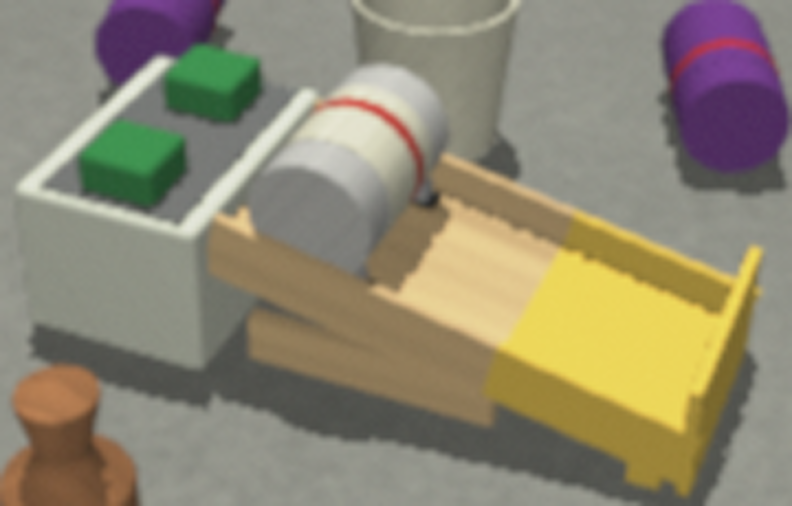

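```bash
cat > h.py <<'E'
import numpy as np
def proj(c,P):
    P=np.atleast_2d(P); q=(c["world_to_cam"]@np.c_[P,np.ones(len(P))].T).T[:,:3]
    q=q*[1,-1,-1]; u=(c["K"]@q.T).T; return u[:,:2]/u[:,2:]
def d2w(p,L):
    x,y,a=p; L=np.atleast_2d(L); R=np.array([[np.cos(a),-np.sin(a)],[np.sin(a),np.cos(a)]])
    return np.c_[L[:,:2]@R.T+[x,y],L[:,2]]
E
python3 - <<'E'
import pickle
from h import *
from scipy.optimize import least_squares
d=pickle.load(open("c0.pkl","rb"))
A=[-50,32,82];B=[-50,-32,82]
T=lambda x,y:((x+.5)/5.5-.5+195,(y+.5)/5.5-.5+150)
S=lambda x,y:((x+.5)/4.4-.5+165,(y+.5)/4.4-.5+160)
obs=[("top",A,T(556,404)),("top",B,T(610,254)),
("top",[-12,-56,66],T(537,172)),("top",[-90,-56,66],T(712,236)),("top",[-90,56,66],T(620,492)),("top",[-12,56,66],T(448,430)),
("scene",A,S(213,74)),("scene",B,S(134,154)),("scene",[-12,-56,66],S(187,237)),("scene",[-90,-56,66],S(18,187)),("scene",[-12,-56,0],S(203,365))]
def res(p,w=None):
    return np.array([proj(d[n],d2w(p,L))[0]-o for n,L,o in obs if w in(None,n)])
for w in(None,"top","scene"):
  best=min((least_squares(lambda p:res(p,w).ravel(),[500,-180,a],loss="soft_l1") for a in np.arange(-3,3,1)),key=lambda r:r.cost)
  print(w,best.x,np.degrees(best.x[2]),best.cost); 
  if w is None: p=best.x;print(res(p).round(2)); np.save("p.npy",p)
  print(d2w(best.x,[A,B,[-50,0,82]]).round(1))
# bystanders' rough pos: top view base-ish
def back(c,uv,z):
    r=least_squares(lambda q:proj(c,[q[0],q[1],z])[0]-uv,[500,-100]);return r.x.round(0)
c=d["top"]
for n,uv,z in(("cup rim",(399,410),75),("jar lid",(557,347),75),("stamp top",(478,231),62),("tinR",(490,448),40)):
    print(n,back(c,np.array(uv)*.64,z))
E
```

```text
None [ 528.17219611 -150.60770649    1.19402516] 68.41260243182795 8.927434068493842
[[-0.21  0.21]
 [-0.14 -0.19]
 [-0.44 -0.86]
 [ 0.64 -0.49]
 [ 0.54  0.46]
 [-1.34 -0.4 ]
 [ 0.04 -2.55]
 [-0.32 -2.89]
 [ 1.49 -0.6 ]
 [-1.7  -0.4 ]
 [-0.08  2.06]]
[[ 480.  -185.3   82. ]
 [ 539.5 -208.9   82. ]
 [ 509.8 -197.1   82. ]]
top [ 527.62604678 -150.85622737    1.19558765] 68.50212634910247 1.632764114627269
[[ 479.5 -185.7   82. ]
 [ 539.1 -209.1   82. ]
 [ 509.3 -197.4   82. ]]
scene [ 530.78281925 -150.02470308    1.18357354] 67.81376855966566 6.533986468193136
[[ 482.3 -184.2   82. ]
 [ 541.5 -208.4   82. ]
 [ 511.9 -196.3   82. ]]
cup rim [397. -96.]
jar lid [ 479. -320.]
stamp top [ 648. -217.]
tinR [ 334. -227.]
```

```bash
python3 - <<'E'
import pickle,cv2
from h import *
d=pickle.load(open("c0.pkl","rb")); p=np.load("p.npy")
def box(x0,x1,y0,y1,z0,z1):
    return [[(x0,y0,z),(x1,y0,z),(x1,y1,z),(x0,y1,z),(x0,y0,z)] for z in(z0,z1)]
polys=box(-90,-12,-56,56,0,66)+[q for y in(32,-32) for q in box(-66,-34,y-15,y+15,66,82)]
polys+=[[(174,-56,0),(174,-56,48),(174,56,48),(174,56,0)]]
for n,(r0,r1,c0,c1,f) in {"top":(150,245,195,335,5.5),"scene":(160,275,165,345,4.4)}.items():
    im=cv2.resize(np.ascontiguousarray(d[n]["frame"][r0:r1,c0:c1,::-1]),None,fx=f,fy=f,interpolation=cv2.INTER_CUBIC)
    for q in polys:
        u=(proj(d[n],d2w(p,np.array(q,float)))-[c0,r0]+.5)*f-.5
        cv2.polylines(im,[u.round().astype(int)],False,(0,0,255),1)
    cv2.imwrite(f"pics/{n}_ov.png",im)
E
```

```text
(no output)
```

View pics/scene_ov.png

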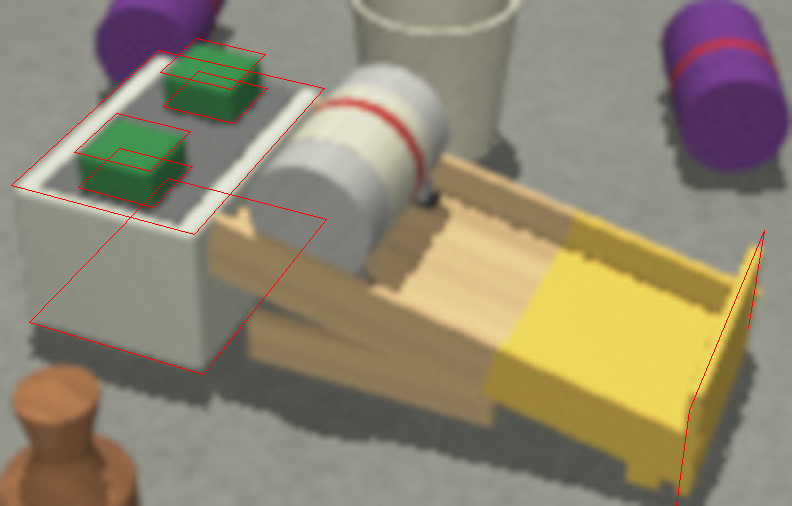

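View pics/top_ov.png

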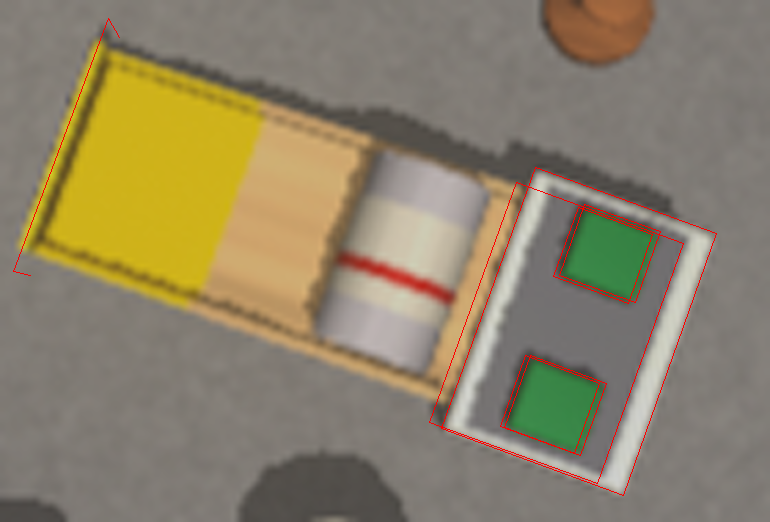

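Emit:
apply_moves(
  series=[
    {"offset": [-57.5,-3,0],"turn": [0,0,6],"jaw": 0.55},
    {"offset": [-57.5,-3,0],"turn": [0,0,6],"jaw": 0.55},
    {"offset": [-57.5,-3,0],"turn": [0,0,6],"jaw": 0.55},
    {"offset": [-57.5,-3,0],"turn": [0,0,6],"jaw": 0.55},
    {"offset": [-57.5,-3,0],"turn": [0,0,6],"jaw": 0.55},
    {"offset": [-57.5,-3,0],"turn": [0,0,6],"jaw": 0.55},
    {"offset": [-57.5,-3,0],"turn": [0,0,6],"jaw": 0.55},
    {"offset": [-57.5,-3,0],"turn": [0,0,6],"jaw": 0.55},
    {"offset": [-57.5,-3,0],"turn": [0,0,6],"jaw": 0.55},
    {"offset": [-57.5,-3,0],"turn": [0,0,6],"jaw": 0.55},
    {"offset": [-57.5,-3,0],"turn": [0,0,6],"jaw": 0.55},
    {"offset": [-57.5,-3,0],"turn": [0,0,6],"jaw": 0.55},
  ],
)

```text
t: 1.6
ee_pos: [549.3, 29.7, 204.6]
orientation: [-0.0, 0.688, 0.726, -0.0]
force: [1.1, -0.3, 0.8]
opening: 0.552
```

Emit:
apply_moves(
  series=[
    {"offset": [-57.5,-3,0],"turn": [0,0,6],"jaw": 0.55},
    {"offset": [-57.5,-3,0],"turn": [0,0,6],"jaw": 0.55},
    {"offset": [-57.5,-3,0],"turn": [0,0,6],"jaw": 0.55},
    {"offset": [-57.5,-3,0],"turn": [0,0,6],"jaw": 0.55},
    {"offset": [0,0,0],"turn": [0,0,0],"jaw": 0.55},
    {"offset": [0,0,0],"turn": [0,0,0],"jaw": 0.55},
  ],
)

```text
t: 2.35
ee_pos: [514.6, -194.1, 205.0]
orientation: [-0.001, 0.823, 0.569, 0.0]
force: [0.9, 0.6, 0.4]
opening: 0.549
```

```bash
cat > st.py <<'E'
from plant import bot
import numpy as np
from scipy.spatial.transform import Rotation as R
from h import *
p=np.load("p.npy")
def st(z=95):
    s=bot.sense(); w,x,y,zz=s["orientation"]; M=R.from_quat([x,y,zz,w]).as_matrix()
    tgt=d2w([527.8,-150.7,p[2]],[-50,0,z])[0]
    yd=-np.array([-np.sin(p[2]),np.cos(p[2]),0])
    print(s["t"],s["ee_pos"].round(1),s["force"].round(2),s["ft_torque"].round(2),round(s["opening"],3),s["qpos"].round(2))
    print("tool axes",M.round(3).tolist()); print("err tool",(M.T@(tgt-s["ee_pos"])).round(1),"yaw about tool z deg",np.degrees(np.arctan2(*(M.T@yd)[[0,1]]*[-1,1])).round(2))
E
python3 -c "from st import *;st()"
```

```text
2.35 [ 514.6 -194.1  205. ] [0.89 0.64 0.39] [-0.07  0.12 -0.02] 0.549 [-0.46  0.09  1.37  0.    1.68 -0.1 ]
tool axes [[0.353, 0.935, -0.001], [0.935, -0.353, 0.001], [0.001, -0.001, -1.0]]
err tool [ -4.9  -3.7 110. ] yaw about tool z deg 0.89
```

Correct the residual error, come down to just above the keys, and look.

Emit:
apply_moves(
  series=[
    {"offset": [-4.9,-3.7,25],"turn": [0,0,0.9],"jaw": 0.55},
    {"offset": [0,0,40],"turn": [0,0,0],"jaw": 0.55},
    {"offset": [0,0,30],"turn": [0,0,0],"jaw": 0.55},
    {"offset": [0,0,10],"turn": [0,0,0],"jaw": 0.55},
    {"offset": [0,0,0],"turn": [0,0,0],"jaw": 0.55},
  ],
)

```text
t: 2.98
ee_pos: [509.8, -196.6, 100.3]
orientation: [-0.0, 0.827, 0.563, -0.0]
force: [0.1, -0.0, 0.0]
opening: 0.55
```

```bash
python3 - <<'E'
from st import *; st()
from plant import camera
import cv2
for n,(r0,r1,c0,c1,f) in {"top":(150,245,195,335,5.5),"scene":(130,275,145,345,4)}.items():
    cv2.imwrite(f"pics/{n}1.png",cv2.resize(np.ascontiguousarray(camera(n)["frame"][r0:r1,c0:c1,::-1]),None,fx=f,fy=f,interpolation=cv2.INTER_CUBIC))
E
```

```text
2.975 [ 509.8 -196.6  100.3] [ 0.07 -0.03  0.05] [-0.09  0.1  -0.04] 0.55 [-0.47  0.12  1.54  0.    1.48 -0.1 ]
tool axes [[0.366, 0.93, -0.001], [0.93, -0.366, 0.001], [0.0, -0.001, -1.0]]
err tool [-0.7 -0.1  5.3] yaw about tool z deg 0.09
```

View pics/scene1.png

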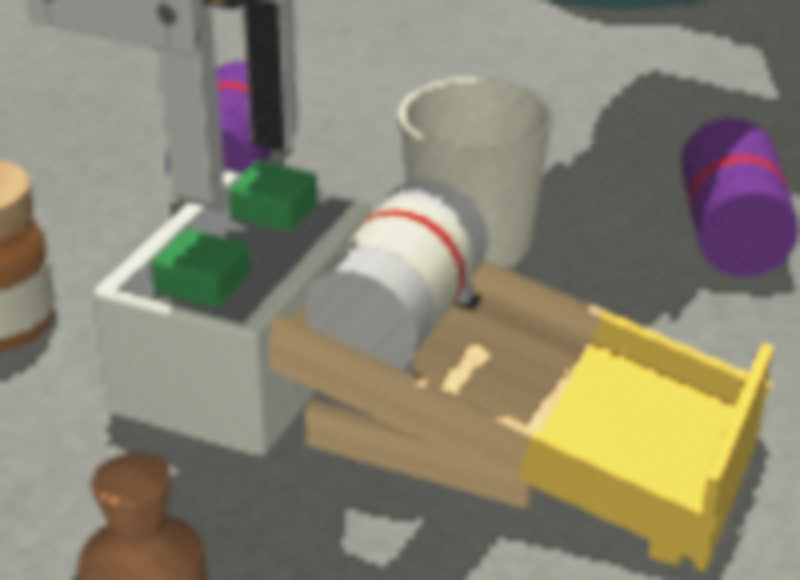

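View pics/top1.png

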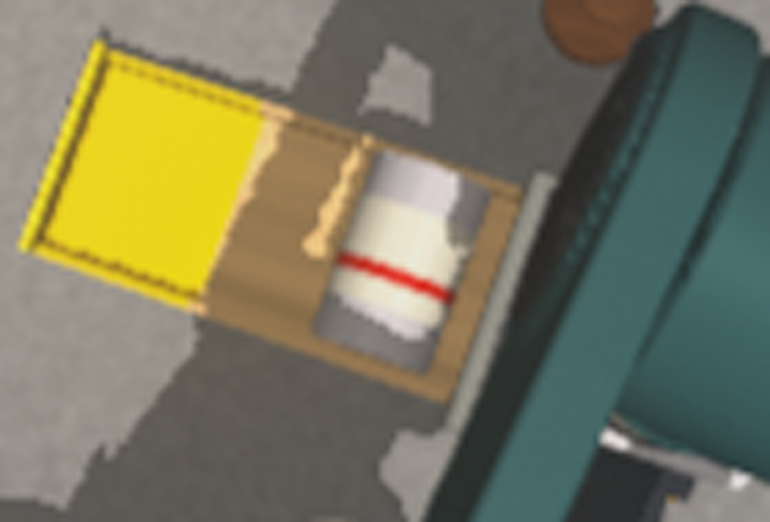

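```bash
python3 - <<'E'
from st import *
import pickle,cv2
d=pickle.load(open("c0.pkl","rb"));c=d["scene"]
s=bot.sense();w,x,y,z=s["orientation"];M=R.from_quat([x,y,z,w]).as_matrix();e=s["ee_pos"]
im=cv2.imread("pics/scene1.png")
im=cv2.resize(im[100:340,100:370],None,fx=2.2,fy=2.2,interpolation=cv2.INTER_CUBIC)
def draw(P,col):
    u=(((proj(c,P)-[145,130]+.5)*4-.5)-[100,100])*2.2
    cv2.polylines(im,[u.round().astype(int)],True,col,1)
for sg in(1,-1):
    q=np.array([[a,sg*b,0] for a,b in((-8,25.8),(8,25.8),(8,38.3),(-8,38.3))])
    draw(e+q@M.T,(0,0,255)); 
    t=e+q@M.T; t[:,2]=82; draw(t,(255,0,255))
    draw(d2w(p,[[-50+a,sg*32+b,82] for a,b in((-16,-15),(16,-15),(16,15),(-16,15))]),(255,255,0))
cv2.imwrite("pics/ov1.png",im)
E
```

```text
(no output)
```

View pics/ov1.png

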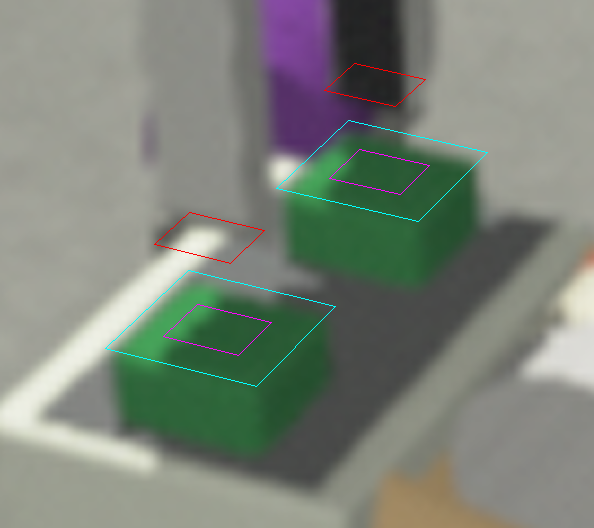

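Landing footprints (magenta) fall on the middle of both observed key tops. I'll press down now, keeping the speed low.

Emit:
apply_moves(
  series=[
    {"offset": [-0.5,0,12],"turn": [0,0,0],"jaw": 0.55},
    {"offset": [0,0,4],"turn": [0,0,0],"jaw": 0.55},
    {"offset": [0,0,4],"turn": [0,0,0],"jaw": 0.55},
    {"offset": [0,0,0],"turn": [0,0,0],"jaw": 0.55},
  ],
)

```text
t: 3.58
ee_pos: [509.1, -198.3, 80.5]
orientation: [-0.0, 0.827, 0.562, -0.0]
force: [-1.7, 0.6, 1.8]
opening: 0.551
```

```bash
python3 -c "from st import *;st(70)"
```

```text
3.575 [ 509.1 -198.3   80.5] [-1.68  0.62  1.78] [0.01 0.37 0.04] 0.551 [-0.48  0.14  1.57  0.    1.44 -0.1 ]
tool axes [[0.368, 0.93, -0.0], [0.93, -0.368, 0.0], [0.0, -0.0, -1.0]]
err tool [ 1.1 -0.1 10.5] yaw about tool z deg -0.03
```

Emit:
apply_moves(
  series=[
    {"offset": [0.5,0,3],"turn": [0,0,0],"jaw": 0.55},
    {"offset": [0,0,4],"turn": [0,0,0],"jaw": 0.55},
    {"offset": [0,0,4],"turn": [0,0,0],"jaw": 0.55},
    {"offset": [0,0,1],"turn": [0,0,0],"jaw": 0.55},
    {"offset": [0,0,0],"turn": [0,0,0],"jaw": 0.55},
  ],
)

```text
t: 4.2
ee_pos: [509.4, -198.3, 70.2]
orientation: [0.001, 0.827, 0.562, -0.0]
force: [-4.2, 0.7, 9.9]
opening: 0.552
```

```bash
python3 - <<'E'
from st import *; st(70)
from plant import camera
import cv2
for n,(r0,r1,c0,c1,f) in {"scene":(130,275,145,345,4)}.items():
    cv2.imwrite(f"pics/{n}2.png",cv2.resize(np.ascontiguousarray(camera(n)["frame"][r0:r1,c0:c1,::-1]),None,fx=f,fy=f,interpolation=cv2.INTER_CUBIC))
E
```

```text
4.2 [ 509.4 -198.3   70.2] [-4.21  0.72  9.94] [-0.02  1.12  0.  ] 0.552 [-0.47  0.15  1.58 -0.    1.42 -0.1 ]
tool axes [[0.368, 0.93, 0.0], [0.93, -0.368, -0.001], [-0.001, 0.001, -1.0]]
err tool [ 1.  -0.4  0.2] yaw about tool z deg -0.03
```

View pics/scene2.png

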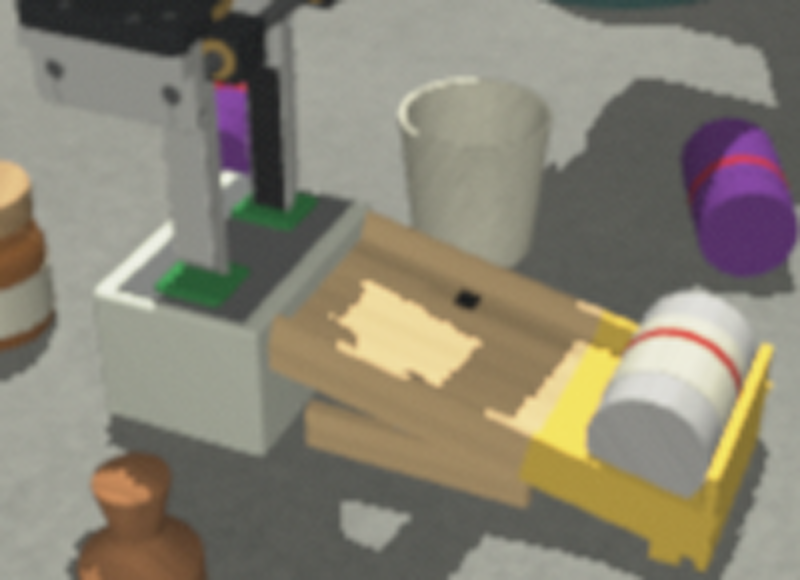

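The tin is already in the yellow tray at about (675,395), and both keys are down nearly flush. I'll press 1 mm more to be sure of the stops and hold while the tin settles.

Emit:
apply_moves(
  series=[
    {"offset": [0,0,1],"turn": [0,0,0],"jaw": 0.55},
    {"offset": [0,0,0],"turn": [0,0,0],"jaw": 0.55},
    {"offset": [0,0,0],"turn": [0,0,0],"jaw": 0.55},
    {"offset": [0,0,0],"turn": [0,0,0],"jaw": 0.55},
    {"offset": [0,0,0],"turn": [0,0,0],"jaw": 0.55},
    {"offset": [0,0,0],"turn": [0,0,0],"jaw": 0.55},
    {"offset": [0,0,0],"turn": [0,0,0],"jaw": 0.55},
    {"offset": [0,0,0],"turn": [0,0,0],"jaw": 0.55},
    {"offset": [0,0,0],"turn": [0,0,0],"jaw": 0.55},
    {"offset": [0,0,0],"turn": [0,0,0],"jaw": 0.55},
    {"offset": [0,0,0],"turn": [0,0,0],"jaw": 0.55},
    {"offset": [0,0,0],"turn": [0,0,0],"jaw": 0.55},
  ],
)

```text
t: 5.75
ee_pos: [509.4, -198.3, 70.2]
orientation: [0.001, 0.827, 0.562, -0.0]
force: [-6.7, -0.2, 12.8]
opening: 0.546
```

```bash
python3 - <<'E'
from st import *; st(70)
from plant import camera
import cv2
r0,r1,c0,c1,f=130,275,145,345,4
a=camera("scene")["frame"]; cv2.imwrite("pics/scene3.png",cv2.resize(np.ascontiguousarray(a[r0:r1,c0:c1,::-1]),None,fx=f,fy=f,interpolation=cv2.INTER_CUBIC))
for _ in range(4): b=camera("scene")["frame"]
print("tin region diff",np.abs(a[190:270,280:345].astype(int)-b[190:270,280:345]).max()); print(bot.sense()["t"])
E
```

```text
5.75 [ 509.4 -198.3   70.2] [-6.68 -0.22 12.77] [0.17 1.36 0.03] 0.546 [-0.47  0.14  1.58 -0.    1.42 -0.1 ]
tool axes [[0.368, 0.93, 0.001], [0.93, -0.368, -0.001], [-0.001, 0.001, -1.0]]
err tool [ 1.  -0.4  0.2] yaw about tool z deg -0.03
tin region diff 5
6.0
```

View pics/scene3.png

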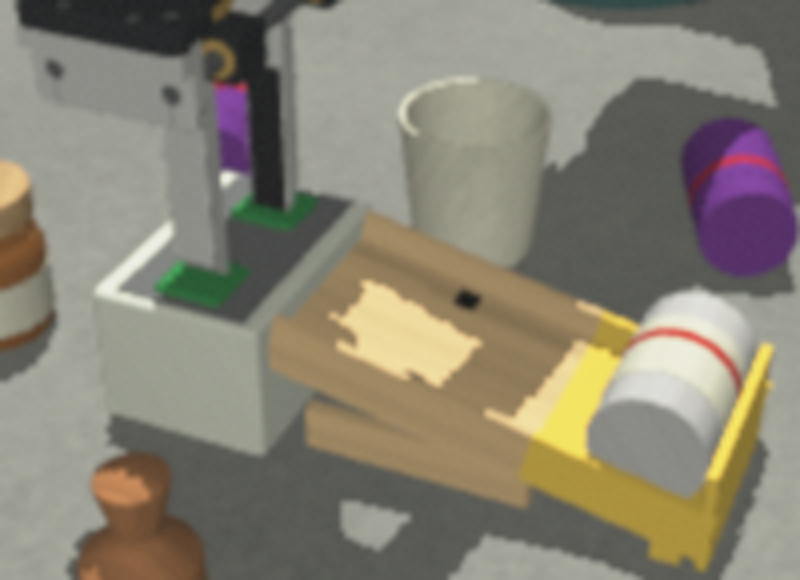

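The stop is reached: force rose from 10 to 13 N with z unchanged at 70.2, and the tool is level, so both keys are down. The tin is still, against the end wall. Now I'll let the keys up and retreat.

Emit:
apply_moves(
  series=[
    {"offset": [0,0,-3],"turn": [0,0,0],"jaw": 0.55},
    {"offset": [0,0,-4],"turn": [0,0,0],"jaw": 0.55},
    {"offset": [0,0,-4],"turn": [0,0,0],"jaw": 0.55},
    {"offset": [0,0,-5],"turn": [0,0,0],"jaw": 0.55},
    {"offset": [0,0,-12],"turn": [0,0,0],"jaw": 0.55},
    {"offset": [0,0,-30],"turn": [0,0,0],"jaw": 0.55},
    {"offset": [0,0,-40],"turn": [0,0,0],"jaw": 0.55},
    {"offset": [0,0,-40],"turn": [0,0,0],"jaw": 0.55},
    {"offset": [0,0,0],"turn": [0,0,0],"jaw": 0.55},
    {"offset": [0,0,0],"turn": [0,0,0],"jaw": 0.55},
  ],
)

```text
t: 7.25
ee_pos: [509.3, -197.4, 204.5]
orientation: [-0.001, 0.827, 0.562, -0.0]
force: [0.2, -0.2, -0.1]
opening: 0.551
```

```bash
python3 - <<'E'
from st import *; st(70)
from plant import camera
import cv2
r0,r1,c0,c1,f=130,275,145,345,4
a=camera("scene")["frame"]; cv2.imwrite("pics/scene4.png",cv2.resize(np.ascontiguousarray(a[r0:r1,c0:c1,::-1]),None,fx=f,fy=f,interpolation=cv2.INTER_CUBIC))
E
```

```text
7.25 [ 509.3 -197.4  204.5] [ 0.23 -0.2  -0.11] [-0.11  0.08  0.01] 0.551 [-0.47  0.08  1.38  0.    1.68 -0.1 ]
tool axes [[0.368, 0.93, -0.001], [0.93, -0.368, 0.001], [0.001, -0.001, -1.0]]
err tool [2.000e-01 1.000e-01 1.345e+02] yaw about tool z deg -0.01
```

View pics/scene4.png

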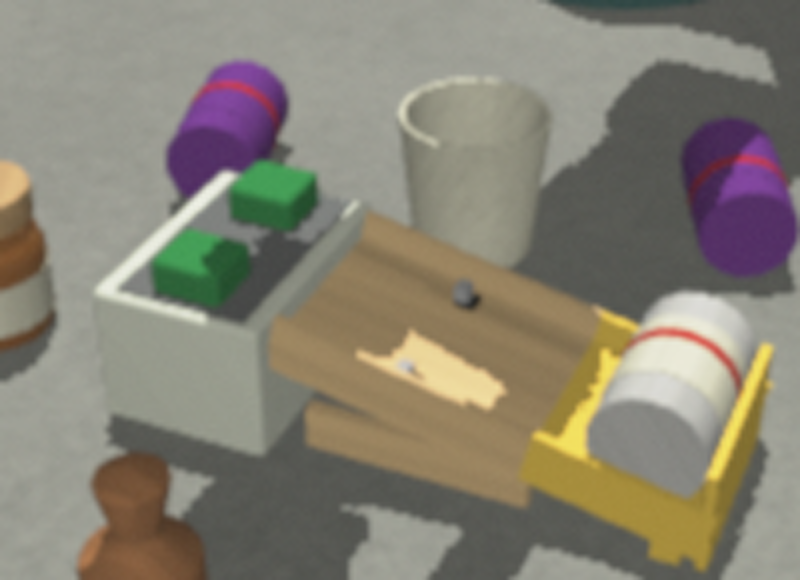

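Both keys are back up at (274,193) and (200,265), and both pins have risen at (465,292) and (405,367). The tin is still in the tray at (675,395), the arm is clear, and the cup, jar and stamp haven't moved.

```bash
python3 -c "from plant import bot;print(bot.hand_in())"
```

```text
the job is handed in; nothing more can be done
None
```

The tin is out of the dispenser and resting in the yellow tray against the end wall, and both green keys are back up. I handed the job in at about 7.3 s on the robot clock.

- **Pressing:** I set the fingertips 64 mm apart, one on each key, and pressed both down to the stop. There the tool held at z = 70.2 mm, level, while the force rose from 9.9 to 12.8 N. I kept both keys down about 1.8 s after the tin was first seen in the tray, and five more camera frames showed it still.
- **Last checks:** After I raised the arm, the picture showed both keys up, both pins standing again and the tin still in the tray. The cup, the jar and stamp (both partly in view) and the purple tins stood where they were, and the tool force was about 0 N. The turquoise tin was outside that last view, but the arm never went near it.
- **What disagreed:**
  - The dispenser model drawn from the calibration came out slightly larger than the picture, up to 3 px off in the scene view. Before pressing I checked that the fingertips would land near the middle of each key.
  - While pressing there was a sideways force of up to about 7 N, probably friction on the key tops; it was gone after release.

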